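Empty the spent-cell scoop through the bin's flap

ROBOT

A 6-joint arm with a two-finger parallel gripper is mounted at the origin on a cart in front of the work surface, level with it; the furniture and walls round the work are solid. World frame = base frame: x ahead of the robot, y to its left, z up, the work surface at z = 0. Lengths are in m, angles in rad, forces in N, time in s.
With the tool pointing down it reaches from about 0.3 to 0.875 m from the base axis. Payload 6.4 kg.
Tool frame: the origin (TCP) lies on the centre line of the jaws, within the pads' length; the fingertips stand 25 mm ahead of it and the grasp point (between the pads) lies 6 mm ahead of it; z points along the fingers, y is the line along which they close (so a half turn about z gives the same grasp; the last joint's range is limited). The gripper opens to 85 mm and grips with 20 to 120 N. Pads are 22 mm wide; open, the fingers measure 114 mm over their backs; the gripper's body (76 mm by 85 mm) begins 54 mm behind the grasp point. The pads swing forward as they close: fully open they stand 13 mm farther back than shut.
Start: joints at [1.082, 0.181, 1.607, -0, 1.354, -0.206], TCP at [0.16, 0.552, 0.256] pointing down, gripper open.
Joint ranges: [-2.99, 2.99], [-0.89, 2.07], [0.3, 2.58], [-1.14, 4.28], [0, 2.63], [-3.12, 3.12]. Speed limits (rad/s): [2.57, 2.57, 3.01, 3.14, 3.14, 3.14].

INTERFACE

Orientations are given as a unit quaternion [w, x, y, z].
In Python, from bench import get_obs, camera, hand_in, spot_in gives the robot as it stands.
- The arm moves only by the shell command python3 -m jog 'ROWS'. ROWS is JSON, one flat list of numbers, 7 for each row, row after row: the shift along the tool's x, y, z in m, then the turn, a rotation vector about the tool's x, y, z in rad, then the closure, from 0 (fully open) to 1 (shut). A call has 1 to 20 rows; each row is the pose to reach, as a shift and turn from the pose commanded when the call began, along the tool's axes at that moment; what a row does not reach only later rows make up. A row lasts 1/8 s, in which the tool goes at most 62.5 mm and 10.7 degrees, less where a joint would pass 70% of its speed; a pose out of reach is approached as far as the arm can. A call with a gripper value outside its range is refused whole. The fingers move at their own pace and stop on an object; the grip force is fixed at half the most. Time passes only in rows, so rows that repeat a pose let the fingers close. It gives the time, the measured TCP pose, the force, the opening and the grip force at its end, in the units of the state.
- get_obs(): the state, without advancing time (a new reading comes with each control period).
- camera(name): name is "scene" or "side" or "wrist"; returns a dict with "frame" (420x560x3 uint8, red, green, blue), "mtx" (3x3 intrinsics, pixels), "extrinsics" (4x4, takes a point from camera to world coordinates). Camera axes: x right, y up, looking along -z (the intrinsics and any distortion apply to the point x, -y, -z); pixel columns grow to the right and rows downward; lengths in m; the calibration is good to about 2 mm. The wrist camera is an equidistant fisheye: a pixel r from the principal point sees the ray r / f radians off the axis. A picture is of the moment at which its call begins. There is no depth.
- hand_in(): hands the job in; it is judged then, once.
Trained networks look in a picture, given as the dict that the camera call returned (one of the last four; its "shot" number tells which), for a name from the list of things; names that differ only in an ending like _2 or _b are one class to them, and where a whole thing is asked for, a point or a joint stands for the part that bears it (a point fixed in the world has none). Each returns a list of dicts, best first, with "confidence" (0 to 1); they miss things now and then, are a little off and sometimes report something else, mostly with a low value. They report only what shows in the picture. A call takes as long as a camera call. They do not tell look-alikes from the thing itself.
- spot_in(picture, name): "xyz" ([x, y, z] in m, in world coordinates, good to about 4 mm: the middle of the surface that is visible of it).
The state is a dict: "time_s": time; "q": joint angles; "dq": joint speeds; "joint_efforts": joint torques, N m; "eef_pos": TCP position; "eef_rot": TCP orientation; "wrist_force": force on the tool from outside, world axes, zero at the start; "torque": the same for the moment, N m; "opening": opening from 0.0 (shut) to 1.0 (fully open); "grasp_force": force on a finger pad.
Only numpy, scipy, OpenCV 4.12 (cv2) and the standard library are available. Lean on these libraries where they do the work, as an engineer would, in place of code of your own. Each camera call takes 0.05 s, during which the arm holds its last target. There are 200 camera calls.

TASK

Empty the three spent battery cells from the scoop into the cell bin: push the bin's sprung flap inwards with the lip of the scoop and tip it until all three have dropped inside, keeping your fingers off the cells and off the bin. Then draw the scoop out so that the flap shuts, and put the scoop back down, upright, where it stood, leaving the other things on the bench alone.

Things in the scene. Friction and masses are not known exactly. Their poses are not given: they have to be found in the camera images.
- scoop: Sheet-steel parts scoop, 78 mm wide, 3 mm walls, open on top and at the mouth. Origin: underside, below the middle of its flat floor (x -31 to 31 mm); x points out of the mouth, z up. Back and side walls 48 mm high. It holds three cells side by side across the floor; about 60 degrees nose-down empties it. Handle: 16 mm wide, x -31 to -106, z 31 to 49 mm. 0.12 kg, with cells about 0.25 kg.
- scoop_lip (a point): Middle of the scoop's lip, the front edge of the ramp that continues the floor, 38 mm long, rising 35 degrees, and keeps the cells in: at x = 61, z = 23 mm in the scoop's frame, same axes. The side walls beside the ramp stand 38 mm square to it, so the mouth's upper corners are at x = 40, z = 53 mm.
- scoop_grip (a point): Point in the black flat-sided handle behind the back wall, 30 mm from that wall, at the handle's mid height: at x = -61, z = 40 mm in the scoop's frame, same axes. Grip across the 16 mm width (the scoop's y), firmly.
- cell0: Spent cylindrical battery cell, black sleeve with steel ends, 18.5 mm diameter, 65 mm long, about 45 g; the rear one in the scoop. Origin at its middle; y along its axis.
- cell1: The same, the middle cell in the scoop.
- cell2: The same, the cell nearest the mouth of the scoop.
- bin: Grey sheet-metal bin fixed on the bench, 165 deep (x) x 146 wide (y) x 180 mm high, with a wire handle on its lid 18 mm higher and a window low in front. Origin: underside, centre; its front looks to -x, z up. Walls 4 mm. Upright front up to the sill (z = 80); from there a face slopes back at 45 degrees to the hinge line at x = 4, z = 166 mm. The face's opening is 104 mm wide, closed by the flap.
- bin_sill (a point): Middle of the sill, the lower edge of the bin's opening, at x = -82.5, z = 80 mm in the bin's frame, same axes; its hemmed edge is 3 mm higher. Behind the flap the bin is empty down to its floor and back to x = 78 mm.
- bin_flap (a joint): Aluminium flap, 100 mm wide, 116 mm long, hinged at its upper edge (along the bin's y, at x = 4, z = 166 mm). 0 = shut in the 45-degree face; it swings only inwards, to 1.3 rad; at 0.79 it hangs straight down. A light spring shuts it: about 0.3 N at the lower edge opens it, 1 to 2 N when held well open nearer the hinge.
- foil_tape: Bystander: white tape roll lying flat, 52 mm diameter, 20 mm high; origin underside centre.
- kapton_roll: Bystander: amber tape roll lying flat, 60 mm diameter, 12 mm high; origin underside centre.
- cutters: Bystander: flush cutters with red handles lying flat, 55 x 118 x 9 mm, long side along y; origin underside centre.
- solder_reel: Bystander: solder reel with yellow flanges standing on a flange, 58 mm diameter, 42 mm high; origin underside centre.
Not all that is in view belongs to the job. What is shaped like the cell1 but red is not meant.

How it is judged:
By the outcome, as a careful person would: the job done as asked, in the order asked, and still so for the second after the job is handed in, with the robot touching nothing.
It also fails if it takes over 58 s, if anything falls off the work surface, if the arm or the gripper's body presses on something with over 40 N, if the wrist force passes 120 N, or if a joint passes its speed limit or range.

## Working session

There is one attempt and no reset: what is moved stays moved. The work goes in short steps, Python scripts to look and compute and a shell command to move; the robot and the scene stay as the last step left them, time stands still between calls to the robot, and variables do not carry over. Pictures are saved under pics/ and viewed, at most 10 in all, crops included, and the job is handed in when it is done.

```bash
mkdir -p pics; ls
python3 - <<'E'
from bench import *
import cv2,numpy as np
o=get_obs(); print(o['time_s'],o['eef_pos'],o['eef_rot'],o['opening'])
ims=[]
for n in ['scene','side']:
    p=camera(n); ims.append(p['frame'])
    for t in ['scoop','scoop_grip','scoop_lip','cell0','cell1','bin','bin_sill','bin_flap','foil_tape','kapton_roll','cutters','solder_reel']:
        try: r=spot_in(p,t); print(n,t,[(np.round(d['xyz'],3).tolist(),round(d['confidence'],2)) for d in r[:4]])
        except Exception as e: print(n,t,e)
    cv2.imwrite(f'pics/{n}0.png',cv2.resize(p['frame'][:,:,::-1],(800,600)))
E
```

```text
pics
0.0 [0.16018733 0.5516817  0.25534843] [-3.00303717e-04  1.40927784e-01  9.90019457e-01 -8.62575443e-04] 0.9996536082453803
scene scoop [([0.484, -0.324, 0.031], 0.84)]
scene scoop_grip [([0.476, -0.325, 0.03], 0.57)]
scene scoop_lip [([0.479, -0.324, 0.027], 0.9)]
scene cell0 [([0.488, -0.325, 0.019], 0.48), ([0.619, -0.36, 0.017], 0.47), ([0.497, -0.331, 0.02], 0.43), ([0.47, -0.325, 0.023], 0.4)]
scene cell1 [([0.488, -0.325, 0.019], 0.48), ([0.619, -0.36, 0.017], 0.47), ([0.497, -0.331, 0.02], 0.43), ([0.47, -0.325, 0.023], 0.4)]
scene bin [([0.506, -0.137, 0.128], 0.71)]
scene bin_sill [([0.507, -0.137, 0.133], 0.96)]
scene bin_flap [([0.5, -0.145, 0.124], 0.72)]
scene foil_tape [([0.372, -0.208, 0.017], 0.59)]
scene kapton_roll [([0.376, -0.051, 0.007], 0.68)]
scene cutters [([0.37, 0.069, 0.01], 0.73)]
scene solder_reel [([0.662, 0.1, 0.04], 0.67)]
side scoop [([0.47, -0.325, 0.03], 0.97)]
side scoop_grip [([0.467, -0.321, 0.03], 0.8)]
side scoop_lip [([0.473, -0.316, 0.034], 0.81), ([0.506, -0.339, 0.018], 0.43)]
side cell0 [([0.632, -0.364, 0.016], 0.65), ([0.474, -0.323, 0.019], 0.61), ([0.488, -0.331, 0.021], 0.59), ([0.506, -0.337, 0.02], 0.55)]
side cell1 [([0.632, -0.364, 0.016], 0.65), ([0.474, -0.323, 0.019], 0.61), ([0.488, -0.331, 0.021], 0.59), ([0.506, -0.337, 0.02], 0.55)]
side bin [([0.571, -0.146, 0.116], 0.71)]
side bin_sill [([0.566, -0.145, 0.114], 0.57)]
side bin_flap [([0.504, -0.153, 0.12], 0.94)]
side foil_tape [([0.378, -0.208, 0.015], 0.83)]
side kapton_roll []
side cutters []
side solder_reel [([0.66, 0.073, 0.032], 0.93)]
```

View pics/scene0.png

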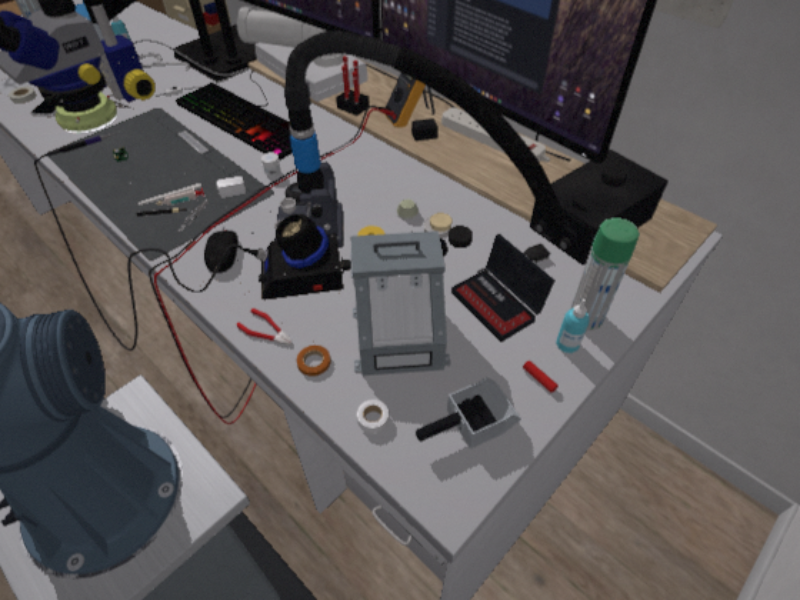

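View pics/side0.png

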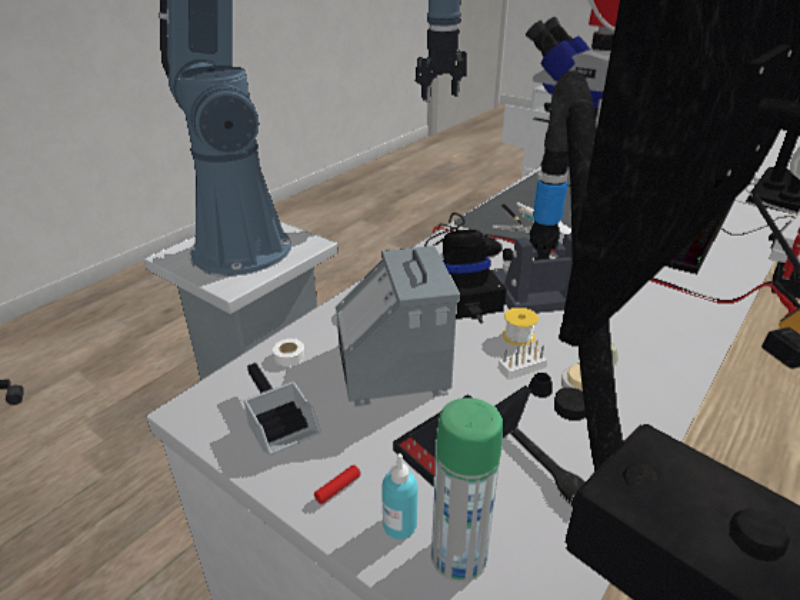

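Run:
```python
import cv2
from bench import *
import pickle
P={n:camera(n) for n in ['scene','side']}
pickle.dump(P,open('P0.pkl','wb'))
for n,(x0,y0,x1,y1) in {'scene':(236,156,376,316),'side':(160,165,330,320)}.items():
    f=P[n]['frame'][y0:y1,x0:x1,::-1]
    s=3.7
    im=cv2.resize(f,None,fx=s,fy=s,interpolation=cv2.INTER_CUBIC)
    for x in range(x0,x1,20): cv2.putText(im,str(x),(int((x-x0)*s),8),0,.33,(0,0,255)); cv2.line(im,(int((x-x0)*s),10),(int((x-x0)*s),im.shape[0]),(0,200,0),1) if 1 else 0
    for y in range(y0,y1,20): cv2.putText(im,str(y),(0,int((y-y0)*s)+4),0,.33,(0,0,255)); cv2.line(im,(0,int((y-y0)*s)),(im.shape[1],int((y-y0)*s)),(0,200,0),1)
    print(im.shape); cv2.imwrite(f'pics/{n}1.png',im)
```

```text
(592, 518, 3)
(574, 629, 3)
```

View pics/scene1.png

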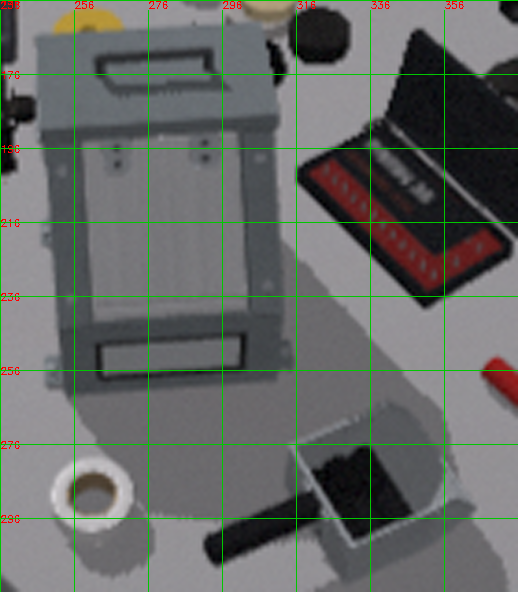

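View pics/side1.png

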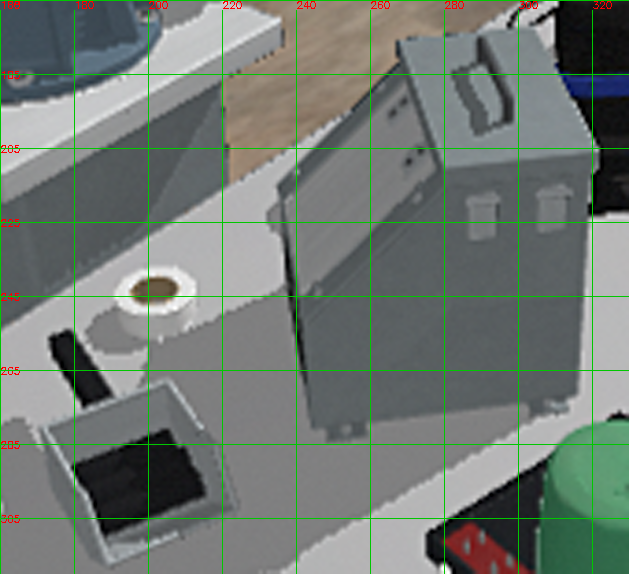

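```bash
cat > fit.py <<'E'
import numpy as np,pickle,cv2
from scipy.optimize import least_squares
P=pickle.load(open('P0.pkl','rb'))
def proj(p,X):
    E=np.linalg.inv(p['extrinsics']); c=X@E[:3,:3].T+E[:3,3]
    u=np.c_[c[:,0],-c[:,1],-c[:,2]]@p['mtx'].T
    return u[:,:2]/u[:,2:]
def tf(v,X):
    c,s=np.cos(v[2]),np.sin(v[2]); X=np.asarray(X)
    return np.c_[v[0]+c*X[:,0]-s*X[:,1],v[1]+s*X[:,0]+c*X[:,1],X[:,2]]
O={'scene':(236,156),'side':(160,165)}
def fit(K,v0):
    def res(v):
        r=[]
        for n,k in K.items():
            k=np.array(k); uv=np.array(O[n])+k[:,3:]/3.7
            r.append(proj(P[n],tf(v,k[:,:3]/1000))-uv)
        return np.vstack(r).ravel()
    s=least_squares(res,v0,loss='soft_l1',x_scale=[.01,.01,.1])
    return s.x,res(s.x).reshape(-1,2)
if __name__=='__main__':
    B={'scene':[(-82.5,73,80,62,333),(-82.5,-73,80,281,324),(-82.5,73,0,66,396),(-82.5,-73,0,278,380),(82.5,73,180,38,35),(82.5,-73,180,272,25)],
     'side':[(-82.5,-73,0,313,430),(-82.5,-73,80,300,298),(-82.5,73,80,280,185),(82.5,-73,180,595,152),(82.5,73,180,535,28),(82.5,-73,0,578,402)]}
    S={'scene':[(-31,39,48,292,445),(-31,-39,48,350,547),(40,39,53,388,403),(40,-39,53,472,508),(-106,0,40,212,550)],
     'side':[(-31,39,48,170,380),(-31,-39,48,45,430),(40,39,53,234,508),(40,-39,53,110,562),(-106,0,40,62,342)]}
    b,rb=fit(B,[.58,-.14,0]); s,rs=fit(S,[.48,-.325,-.4])
    print('bin',b.round(4)); print(rb.round(1).tolist()); print('scoop',s.round(4)); print(rs.round(1).tolist())
    for n in O:
        im=cv2.resize(P[n]['frame'][:,:,::-1],None,fx=4,fy=4,interpolation=cv2.INTER_CUBIC)
        def L(v,pts):
            q=(proj(P[n],tf(v,np.array(pts)/1000.))*4).astype(int); cv2.polylines(im,[q.reshape(-1,1,2)],False,(0,255,255),1)
        for y in(39,-39): L(s,[(-31,y,0),(31,y,0),(61,y,23),(40,y,53),(31,y,48),(-31,y,48),(-31,y,0)])
        L(s,[(61,39,23),(61,-39,23)]); L(s,[(31,39,0),(31,-39,0)]);L(s,[(-31,39,48),(-31,-39,48)]); L(s,[(-31,0,40),(-106,0,40)])
        for y in(73,-73): L(b,[(-82.5,y,0),(-82.5,y,80),(4,y,166),(18,y,180),(82.5,y,180),(82.5,y,0)])
        L(b,[(-82.5,73,80),(-82.5,-73,80)]);L(b,[(4,52,166),(-78,52,84),(-78,-52,84),(4,-52,166),(4,52,166)])
        x,y=O[n]; im=im[(y)*4:(y+160)*4,x*4:(x+170)*4]
        cv2.imwrite(f'pics/ov_{n}.png',im[:600])
    a=cv2.imread('pics/ov_scene.png');c=cv2.imread('pics/ov_side.png')
    cv2.imwrite('pics/ov.png',np.hstack([cv2.resize(a,None,fx=.6,fy=.6) if 0 else a[240:,150:560],c[200:560,:390]]) if 0 else np.hstack([cv2.resize(a,(400,350)),cv2.resize(c,(400,350))]))
E
python3 fit.py
```

```text
bin [ 0.5297 -0.119   0.8251]
[[-1.1, -3.2], [0.9, -4.0], [-0.2, -1.6], [-0.1, -0.5], [1.9, -1.1], [-2.2, -1.2], [-1.7, 0.3], [-0.1, 7.8], [-0.4, 0.4], [-1.2, -0.1], [-0.8, 0.1], [-0.7, -0.5]]
scoop [ 0.4881 -0.3318 -0.3613]
[[-0.0, -1.5], [1.6, -1.2], [0.6, -2.6], [-3.7, -4.4], [0.3, -1.4], [-0.4, 0.4], [-1.6, 0.1], [-3.8, -16.1], [-7.1, -15.8], [-0.3, 0.6]]
```

```bash
sleep 0
```

```text
(no output)
```

View pics/ov.png

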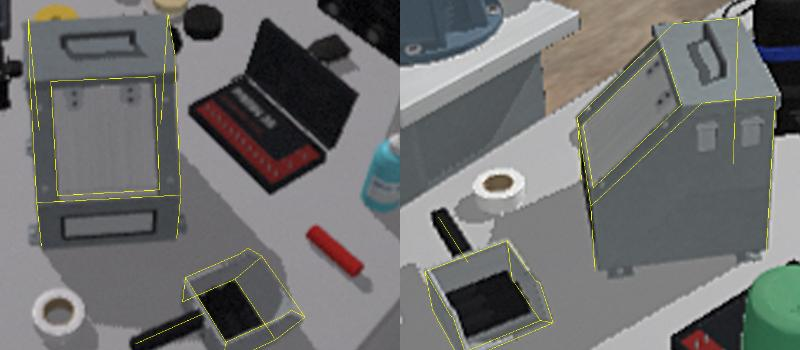

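```bash
sed -i "s/(40,39,53,234,508),(40,-39,53,110,562)/(61,39,23,234,508),(61,-39,23,110,562)/; s/(40,39,53,388,403),(40,-39,53,472,508),//; s/(-82.5,-73,80,300,298),//" fit.py; python3 fit.py
cat > h.py <<'E'
import numpy as np
from bench import *
from scipy.spatial.transform import Rotation as R
def cur():
    o=get_obs(); q=o['eef_rot']; return np.array(o['eef_pos']),R.from_quat([q[1],q[2],q[3],q[0]]),o
def tool(yaw,tilt):
    # tool with z at 'tilt' rad below horizontal toward azimuth yaw, y = -(left of yaw)
    z=np.array([np.cos(yaw)*np.cos(tilt),np.sin(yaw)*np.cos(tilt),-np.sin(tilt)]); y=np.array([np.sin(yaw),-np.cos(yaw),0])
    return R.from_matrix(np.c_[np.cross(y,z),y,z])
def rel(p,r,p0=None,r0=None):
    if p0 is None: p0,r0,_=cur()
    v=(r0.inv()*r).as_rotvec()
    print('shift',(r0.inv().apply(np.array(p)-p0)).round(4).tolist(),'turn',v.round(3).tolist(),'deg',np.degrees(np.linalg.norm(v)).round(1))
E
python3 - <<'E'
from h import *
s=[.488,-.332,-.36]; yaw=s[2]
p0,r0,o=cur()
r1=R.from_rotvec([0,0,-1.6])*r0; p1=[.33,.08,.33]
rel(p1,r1)
def grip(d,dz=0):
    xs=np.array([np.cos(yaw),np.sin(yaw),0]); g=np.array([s[0],s[1],0])-.061*xs+[0,0,.040+dz]
    r=tool(yaw,np.pi/4); return g-(.006+d)*r.apply([0,0,1]),r
p,r=grip(.1); print(p); rel(p,r,p1,r1)
E
```

```text
bin [ 0.5299 -0.1194  0.8263]
[[-1.0, -3.1], [1.1, -4.0], [-0.1, -1.5], [0.1, -0.5], [2.0, -1.0], [-2.1, -1.2], [-1.7, 0.4], [-0.5, 0.5], [-1.2, 0.0], [-0.9, 0.1], [-0.7, -0.5]]
scoop [ 0.4864 -0.3303 -0.3507]
[[-1.1, -1.2], [0.8, -1.1], [-0.5, -0.9], [-0.7, -0.3], [-1.7, -0.5], [1.9, 0.1], [-0.8, 1.2], [-0.8, 0.1]]
shift [-0.2946, -0.4061, -0.0737] turn [-0.0, 0.0, 1.6] deg 91.7
[ 0.36076172 -0.28410715  0.11495332]
shift [-0.3371, 0.141, 0.215] turn [-0.633, 0.603, 1.527] deg 100.8
```

```bash
python3 -m jog '[-0.06,-0.08,-0.03,0,0,0.17,0, -0.09,-0.13,-0.05,0,0,0.34,0, -0.12,-0.17,-0.07,0,0,0.51,0, -0.15,-0.2,-0.07,0,0,0.68,0, -0.18,-0.24,-0.074,0,0,0.85,0, -0.2,-0.28,-0.074,0,0,1.02,0, -0.23,-0.32,-0.074,0,0,1.19,0, -0.26,-0.36,-0.074,0,0,1.36,0, -0.28,-0.39,-0.074,0,0,1.5,0, -0.295,-0.406,-0.074,0,0,1.6,0, -0.295,-0.406,-0.074,0,0,1.6,0, -0.295,-0.406,-0.074,0,0,1.6,0]'
python3 - <<'E'
from h import *
s=[.4864,-.3303,-.351]; yaw=s[2]
xs=np.array([np.cos(yaw),np.sin(yaw),0]); g=np.array([s[0],s[1],0])-.061*xs+[0,0,.040]
r=tool(yaw,np.pi/4)
for d in (.1,): rel(g-(.006+d)*r.apply([0,0,1]),r)
print(cur()[2]['q'])
E
```

```text
time_s: 2.9
eef_pos: [0.3302, 0.0804, 0.3303]
eef_rot: [-0.0, 0.808, 0.589, 0.0]
wrist_force: [-0.4, -0.1, -0.1]
opening: 1.004
grasp_force: 0.0
shift [-0.3379, 0.1384, 0.2152] turn [-0.63, 0.604, 1.52] deg 100.4
[-1.15475510e-01 -4.64957464e-01  2.02675344e+00  3.52517777e-04
  1.57989704e+00  1.95034200e-01]
```

```bash
python3 -m jog '[-0.04,0.016,0,-0.06,0.06,0.15,0, -0.08,0.032,0,-0.12,0.12,0.3,0, -0.12,0.048,0,-0.18,0.18,0.45,0, -0.16,0.064,0,-0.25,0.24,0.6,0, -0.2,0.08,0,-0.31,0.3,0.75,0, -0.24,0.1,0.02,-0.38,0.36,0.9,0, -0.28,0.115,0.05,-0.44,0.42,1.05,0, -0.31,0.13,0.09,-0.5,0.48,1.2,0, -0.338,0.138,0.14,-0.57,0.54,1.36,0, -0.338,0.138,0.18,-0.63,0.604,1.52,0, -0.338,0.138,0.215,-0.63,0.604,1.52,0, -0.338,0.138,0.215,-0.63,0.604,1.52,0, -0.338,0.138,0.215,-0.63,0.604,1.52,0, -0.338,0.138,0.215,-0.63,0.604,1.52,0]'
python3 - <<'E'
from h import *
import cv2
s=[.4864,-.3303,-.351]; yaw=s[2]
xs=np.array([np.cos(yaw),np.sin(yaw),0]); g=np.array([s[0],s[1],0])-.061*xs+[0,0,.040]
r=tool(yaw,np.pi/4)
for d in (.0,): rel(g-(.006+d)*r.apply([0,0,1]),r)
print(cur()[2]['q'].round(2))
p=camera('wrist'); a=p['frame']; p2=camera('scene')['frame']
# mark projected expected handle axis points in the wrist view
E=np.linalg.inv(p['extrinsics']); a=a[:,:,::-1].copy()
for X in ([-61,0,40],[-106,0,49],[-31,0,49],[-31,39,48],[-31,-39,48],[61,39,23],[61,-39,23]):
    X=np.array(X)/1000; w=np.array([s[0],s[1],0])+X[0]*xs+X[1]*np.array([-xs[1],xs[0],0])+[0,0,X[2]]
    c=E[:3,:3]@w+E[:3,3]; c=np.array([c[0],-c[1],-c[2]]); th=np.arctan2(np.hypot(*c[:2]),c[2]); u=c[:2]/np.hypot(*c[:2])*th
    cv2.circle(a,(int(p['mtx'][0,2]+p['mtx'][0,0]*u[0]),int(p['mtx'][1,2]+p['mtx'][1,1]*u[1])),3,(0,255,0),1)
im=np.hstack([cv2.resize(a,(480,360)),cv2.resize(p2[210:340,230:380,::-1],(320,360))])
cv2.imwrite('pics/pre.png',im)
E
```

```text
time_s: 4.65
eef_pos: [0.3588, -0.2854, 0.1176]
eef_rot: [0.069, 0.909, -0.16, 0.378]
wrist_force: [-0.1, 0.2, 0.3]
opening: 1.003
grasp_force: 0.0
shift [-0.0026, -0.0021, 0.1014] turn [0.004, -0.003, 0.003] deg 0.3
[-1.37 -0.15  2.5   1.19  0.71 -0.37]
```

View pics/pre.png

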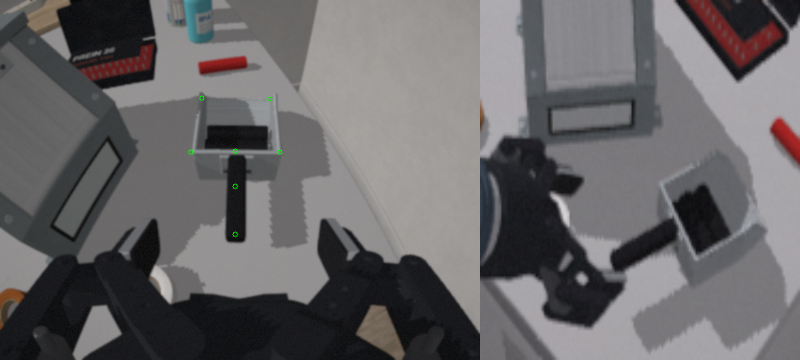

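```bash
python3 -m jog '[-0.003,-0.002,0.03,0,0,0,0, -0.003,-0.002,0.06,0,0,0,0, -0.003,-0.002,0.085,0,0,0,0, -0.003,-0.002,0.101,0,0,0,0, -0.003,-0.002,0.101,0,0,0,0, -0.003,-0.002,0.101,0,0,0,0.4, -0.003,-0.002,0.101,0,0,0,0.8, -0.003,-0.002,0.101,0,0,0,1, -0.003,-0.002,0.101,0,0,0,1, -0.003,-0.002,0.101,0,0,0,1, -0.003,-0.002,0.101,0,0,0,1, -0.003,-0.002,0.101,0,0,0,1]'
python3 -c "
from h import *
p,r,o=cur();print(o['q'].round(2),p,(r.inv()*tool(-.351,np.pi/4)).as_rotvec())"
```

```text
time_s: 6.25
eef_pos: [0.4237, -0.3065, 0.0422]
eef_rot: [0.068, 0.909, -0.162, 0.377]
wrist_force: [-5.8, 1.3, 7.6]
opening: 0.181
grasp_force: 59.2
[-1.17  0.27  2.34  1.68  0.54 -0.77] [ 0.42373638 -0.30654923  0.0422346 ] [ 0.00227402 -0.00078788 -0.00072319]
```

```bash
cat > plan.py <<'E'
from h import *
import pickle
B=np.array([.530,-.1194]); BY=.8263; S0=[.4864,-.3303,-.351]
def scoopT(x,y,z,yaw,p): return np.array([x,y,z]),R.from_euler('ZY',[yaw,p])
def save():
    p,r,_=cur(); sp,sr=scoopT(*S0[:2],0,S0[2],0); pickle.dump((sr.inv().apply(p-sp),sr.inv()*r),open('T.pkl','wb'))
def tgt(sp,sr):
    t,r=pickle.load(open('T.pkl','rb')); return sp+sr.apply(t),sr*r
def lip(xl,zl,pdeg,yb=0,yaw=BY,lp=np.array([.061,0,.023])):
    c,s=np.cos(BY),np.sin(BY); w=np.array([B[0]+c*xl/1e3-s*yb/1e3,B[1]+s*xl/1e3+c*yb/1e3,zl/1e3])
    sr=R.from_euler('ZY',[yaw,np.radians(pdeg)]); return w-sr.apply(lp),sr
if __name__=='__main__':
    save()
    W=[(-115,112,20),(-60,108,20),(-40,95,30),(-20,90,45),(-8,88,65),(-8,88,72)]
    prof=np.array([(-31,0),(31,0),(61,23),(40,53),(31,48),(-31,48),(-31,0)],float)
    d=np.diff(prof,axis=0); PR=np.vstack([prof[i]+np.outer(np.linspace(0,1,25),d[i]) for i in range(len(d))])
    hand=np.array([(-61+ -.707*k+ .707*w, 40+.707*k+.707*w) for k in range(54,200,10) for w in(-42,42)]+[(-61-.707*k+.707*w,40+.707*k+.707*w) for k in range(-19,54,10) for w in(-18,18)])
    face=np.array([(-82.5,0),(-82.5,83),(-78,84)]); lid=np.array([(4,166),(18,180),(30,198),(82,198)])
    for a,b in zip(W,W[1:]):
        for f in np.linspace(0,1,4):
            xl,zl,p=np.array(a)+f*(np.array(b)-a); t=np.radians(p)
            M=np.array([[np.cos(t),np.sin(t)],[-np.sin(t),np.cos(t)]])
            q=(PR-[61,23])@M.T+[xl,zl]; hq=(hand-[61,23])@M.T+[xl,zl]
            sill=np.linalg.norm(q[:,None]-face[None],axis=2).min(); wall=q[(q[:,0]<-82.5)][:,1].min() if (q[:,0]<-82.5).any() else 0
            in_=q[(q[:,0]>-82.5)&(q[:,1]>50)]; h=np.array([4,166])
            v=in_-h; ang=np.arctan2(-v[:,0],-v[:,1]); far=np.hypot(*v.T)<116; ph=np.degrees(min([np.pi/4]+ang[far].tolist()))
            print((int(xl),int(zl),int(p)),'sill',sill.round(),'above',wall.round(),'lid-scoop',np.linalg.norm(q[:,None]-lid,axis=2).min().round(),'lid-hand',np.linalg.norm(hq[:,None]-lid,axis=2).min().round(),'hand minz over face',(hq[:,1]-np.clip(hq[:,0]+162.5,80,180))[hq[:,0]>-82.5].min().round() if (hq[:,0]>-82.5).any() else '-','flapdeg',45-round(ph))
    p,r,_=cur(); rel(p+[0,0,.12],r)
    P,Q=tgt(*lip(-115,112,20)); print(P); rel(P,Q,p+[0,0,.12],r)
E
python3 plan.py
```

```text
(-115, 112, 20) sill 44.0 above 101.0 lid-scoop 129.0 lid-hand 204.0 hand minz over face - flapdeg 0
(-96, 110, 20) sill 31.0 above 99.0 lid-scoop 112.0 lid-hand 185.0 hand minz over face - flapdeg 0
(-78, 109, 20) sill 24.0 above 98.0 lid-scoop 94.0 lid-hand 167.0 hand minz over face - flapdeg 0
(-60, 108, 20) sill 17.0 above 97.0 lid-scoop 77.0 lid-hand 149.0 hand minz over face - flapdeg 0
(-60, 108, 20) sill 17.0 above 97.0 lid-scoop 77.0 lid-hand 149.0 hand minz over face - flapdeg 0
(-53, 103, 23) sill 13.0 above 94.0 lid-scoop 70.0 lid-hand 139.0 hand minz over face - flapdeg 2
(-46, 99, 26) sill 9.0 above 92.0 lid-scoop 64.0 lid-hand 129.0 hand minz over face - flapdeg 8
(-40, 95, 30) sill 6.0 above 94.0 lid-scoop 58.0 lid-hand 119.0 hand minz over face - flapdeg 13
(-40, 95, 30) sill 6.0 above 94.0 lid-scoop 58.0 lid-hand 119.0 hand minz over face - flapdeg 13
(-33, 93, 35) sill 10.0 above 101.0 lid-scoop 52.0 lid-hand 107.0 hand minz over face - flapdeg 18
(-26, 91, 40) sill 16.0 above 110.0 lid-scoop 47.0 lid-hand 94.0 hand minz over face 150.0 flapdeg 23
(-20, 90, 45) sill 22.0 above 121.0 lid-scoop 44.0 lid-hand 80.0 hand minz over face 83.0 flapdeg 27
(-20, 90, 45) sill 22.0 above 121.0 lid-scoop 44.0 lid-hand 80.0 hand minz over face 83.0 flapdeg 27
(-16, 89, 51) sill 29.0 above 137.0 lid-scoop 38.0 lid-hand 67.0 hand minz over face 75.0 flapdeg 32Traceback (most recent call last):
  File "plan.py", line 27, in <module>
    print((int(xl),int(zl),int(p)),'sill',sill.round(),'above',wall.round(),'lid-scoop',np.linalg.norm(q[:,None]-lid,axis=2).min().round(),'lid-hand',np.linalg.norm(hq[:,None]-lid,axis=2).min().round(),'hand minz over face',(hq[:,1]-np.clip(hq[:,0]+162.5,80,180))[hq[:,0]>-82.5].min().round() if (hq[:,0]>-82.5).any() else '-','flapdeg',45-round(ph))
                                                               ^^^^^^^^^^
AttributeError: 'int' object has no attribute 'round'
```

```bash
sed -i 's/ else 0$/ else np.nan/; s/(-40,95,30)/(-40,100,30)/; s/.any() else 0$/&/' plan.py; sed -i "s/.any() else 0; *$/.any() else np.nan/; s/wall=q\[(q\[:,0\]<-82.5)\]\[:,1\].min() if (q\[:,0\]<-82.5).any() else 0/wall=q[:,1][q[:,0]<-82.5].min(initial=999.)/; s/wall.round()/round(wall)/" plan.py; python3 plan.py | tail -13
```

```text
(-96, 110, 20) sill 31.0 above 99 lid-scoop 112.0 lid-hand 185.0 hand minz over face - flapdeg 0
(-78, 109, 20) sill 24.0 above 98 lid-scoop 94.0 lid-hand 167.0 hand minz over face - flapdeg 0
(-60, 108, 20) sill 17.0 above 97 lid-scoop 77.0 lid-hand 149.0 hand minz over face - flapdeg 0
(-60, 108, 20) sill 17.0 above 97 lid-scoop 77.0 lid-hand 149.0 hand minz over face - flapdeg 0
(-53, 105, 23) sill 15.0 above 96 lid-scoop 69.0 lid-hand 139.0 hand minz over face - flapdeg 2
(-46, 102, 26) sill 12.0 above 96 lid-scoop 62.0 lid-hand 129.0 hand minz over face - flapdeg 6
(-40, 100, 30) sill 11.0 above 99 lid-scoop 56.0 lid-hand 119.0 hand minz over face - flapdeg 11
(-40, 100, 30) sill 11.0 above 99 lid-scoop 56.0 lid-hand 119.0 hand minz over face - flapdeg 11
(-33, 96, 35) sill 13.0 above 104 lid-scoop 50.0 lid-hand 107.0 hand minz over face - flapdeg 17
(-26, 93, 40) sill 17.0 above 112 lid-scoop 45.0 lid-hand 94.0 hand minz over face 152.0 flapdeg 22
(-20, 90, 45) sill 22.0 above 121 lid-scoop 44.0 lid-hand 80.0 hand minz over face 83.0 flapdeg 27
(-20, 90, 45) sill 22.0 above 121 lid-scoop 44.0 lid-hand 80.0 hand minz over face 83.0 flapdeg 27
(-16, 89, 51) sill 29.0 above 137 lid-scoop 38.0 lid-hand 67.0 hand minz over face 75.0 flapdeg 32Traceback (most recent call last):
  File "plan.py", line 27, in <module>
    print((int(xl),int(zl),int(p)),'sill',sill.round(),'above',round(wall),'lid-scoop',np.linalg.norm(q[:,None]-lid,axis=2).min().round(),'lid-hand',np.linalg.norm(hq[:,None]-lid,axis=2).min().round(),'hand minz over face',(hq[:,1]-np.clip(hq[:,0]+162.5,80,180))[hq[:,0]>-82.5].min().round() if (hq[:,0]>-82.5).any() else '-','flapdeg',45-round(ph))
                                                               ~~~~~^^^^^^
ValueError: cannot convert float NaN to integer
```

```bash
sed -i "s/round(wall)/np.round(wall)/" plan.py; python3 plan.py | tail -9
```

```text
(-12, 88, 58) sill 36.0 above nan lid-scoop 29.0 lid-hand 54.0 hand minz over face 65.0 flapdeg 43
(-8, 88, 65) sill 42.0 above nan lid-scoop 19.0 lid-hand 41.0 hand minz over face 53.0 flapdeg 53
(-8, 88, 65) sill 42.0 above nan lid-scoop 19.0 lid-hand 41.0 hand minz over face 53.0 flapdeg 53
(-8, 88, 67) sill 44.0 above nan lid-scoop 16.0 lid-hand 38.0 hand minz over face 50.0 flapdeg 54
(-8, 88, 69) sill 45.0 above nan lid-scoop 13.0 lid-hand 35.0 hand minz over face 47.0 flapdeg 55
(-8, 88, 72) sill 46.0 above nan lid-scoop 11.0 lid-hand 32.0 hand minz over face 44.0 flapdeg 57
shift [0.0849, 0.0001, -0.0848] turn [0.0, 0.0, 0.0] deg 0.0
[ 0.37446877 -0.28708798  0.1738564 ]
shift [-0.0292, -0.0012, -0.0457] turn [0.679, -0.306, -0.969] deg 70.0
```

```bash
python3 -m jog '[0.005,0,-0.005,0,0,0,1, 0.015,0,-0.015,0,0,0,1, 0.03,0,-0.03,0,0,0,1, 0.045,0,-0.045,0,0,0,1, 0.06,0,-0.06,0,0,0,1, 0.073,0,-0.073,0,0,0,1, 0.081,0,-0.081,0,0,0,1, 0.085,0,-0.085,0,0,0,1, 0.085,0,-0.085,0,0,0,1]'
python3 - <<'E'
from plan import *
import cv2
rel(*tgt(*lip(-125,122,0)))
a=camera('scene')['frame'][200:340,230:380,::-1];b=camera('side')['frame'][190:350,130:330,::-1]
cv2.imwrite('pics/lift.png',np.hstack([cv2.resize(a,(400,373)),cv2.resize(b,(400,373))]))
E
```

```text
time_s: 7.38
eef_pos: [0.4236, -0.3059, 0.1618]
eef_rot: [0.067, 0.91, -0.162, 0.377]
wrist_force: [0.1, 0.1, -2.4]
opening: 0.179
grasp_force: 58.5
shift [-0.0583, 0.0218, -0.0292] turn [0.832, 0.002, -0.832] deg 67.4
```

View pics/lift.png

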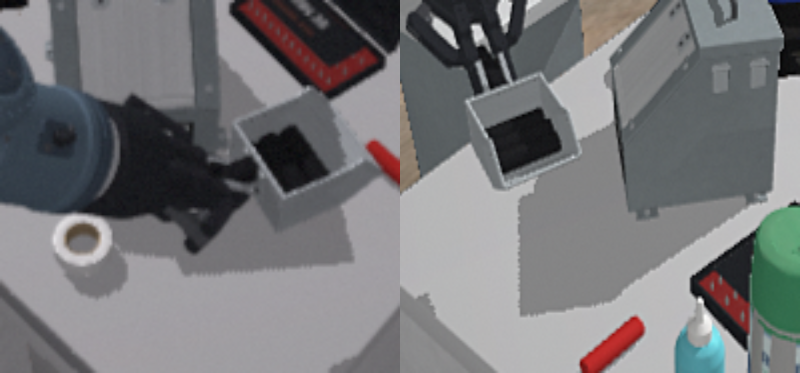

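```bash
python3 -m jog '[-0.002,0.001,-0.001,0.02,0,-0.02,1, -0.005,0.002,-0.003,0.06,0,-0.06,1, -0.009,0.003,-0.004,0.12,0,-0.12,1, -0.014,0.005,-0.007,0.19,0,-0.19,1, -0.019,0.007,-0.009,0.26,0,-0.26,1, -0.024,0.009,-0.012,0.34,0,-0.34,1, -0.03,0.011,-0.015,0.42,0,-0.42,1, -0.036,0.013,-0.018,0.5,0,-0.5,1, -0.041,0.015,-0.021,0.58,0,-0.58,1, -0.046,0.017,-0.023,0.65,0,-0.65,1, -0.05,0.019,-0.025,0.71,0,-0.71,1, -0.054,0.02,-0.027,0.76,0,-0.76,1, -0.057,0.021,-0.028,0.805,0,-0.805,1, -0.058,0.022,-0.029,0.832,0.002,-0.832,1, -0.058,0.022,-0.029,0.832,0.002,-0.832,1, -0.058,0.022,-0.029,0.832,0.002,-0.832,1]'
python3 - <<'E'
from plan import *
import cv2,pickle
print(cur()[2]['q'].round(2))
for w in [(-115,112,20),(-60,110,20),(-40,100,30),(-25,92,45)]: rel(*tgt(*lip(*w)))
P={n:camera(n) for n in ['scene','side']}; pickle.dump(P,open('P1.pkl','wb'))
c=camera('wrist')['frame']
a=P['scene']['frame'][160:330,220:370,::-1];b=P['side']['frame'][160:330,150:330,::-1]
cv2.imwrite('pics/rot.png',np.vstack([np.hstack([cv2.resize(a,(380,400)),cv2.resize(b,(420,400))])]))
E
```

```text
time_s: 9.48
eef_pos: [0.3585, -0.3053, 0.1415]
eef_rot: [-0.153, 0.846, 0.37, 0.351]
wrist_force: [-0.6, 1.4, -3.0]
opening: 0.175
grasp_force: 58.6
[-1.36  0.32  1.91  0.62  1.47 -0.86]
shift [0.04, -0.0006, -0.0057] turn [0.0, -0.349, -0.001] deg 20.0
shift [0.0774, -0.0008, 0.0346] turn [0.0, -0.349, -0.001] deg 20.0
shift [0.1066, -0.0008, 0.0514] turn [-0.0, -0.524, -0.002] deg 30.0
shift [0.1453, -0.0009, 0.0683] turn [-0.0, -0.786, -0.002] deg 45.0
```

View pics/rot.png

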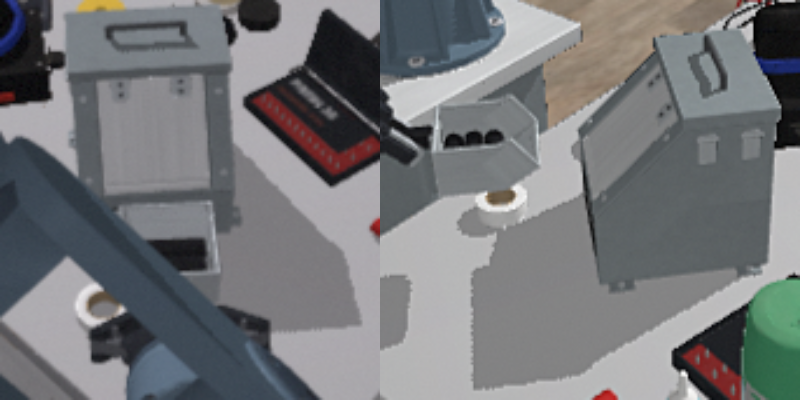

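```bash
python3 -m jog '[0.005,0,-0.001,0,-0.04,0,1, 0.014,0,-0.002,0,-0.11,0,1, 0.024,0,-0.003,0,-0.19,0,1, 0.033,0,-0.004,0,-0.27,0,1, 0.039,0,-0.005,0,-0.33,0,1, 0.042,0,-0.003,0,-0.349,0,1, 0.05,0,0.006,0,-0.349,0,1, 0.058,0,0.014,0,-0.349,0,1, 0.065,0,0.022,0,-0.349,0,1, 0.07,-0.001,0.027,0,-0.349,0,1, 0.073,-0.001,0.03,0,-0.349,0,1, 0.073,-0.001,0.03,0,-0.349,0,1]'
python3 - <<'E'
from plan import *
import cv2,pickle
from fit import proj,tf
P={n:camera(n) for n in ['scene','side']}
p,r,o=cur(); t,rt=pickle.load(open('T.pkl','rb')); sr=r*rt.inv(); sp=p-sr.apply(t)
lw=sp+sr.apply([.061,0,.023])-[*B,0]; c,s=np.cos(BY),np.sin(BY); print('lip in bin',lw[0]*c+lw[1]*s,-lw[0]*s+lw[1]*c,lw[2])
rel(*tgt(*lip(-65,110,20)))
out=[]
for n,(x0,y0) in {'scene':(225,165),'side':(190,165)}.items():
    im=cv2.resize(P[n]['frame'][:,:,::-1],None,fx=4,fy=4,interpolation=cv2.INTER_CUBIC)
    def L(pts,b=False):
        pts=np.array(pts)/1000.; w=tf([*B,BY],pts) if b else sp+sr.apply(pts)
        cv2.polylines(im,[(proj(P[n],w)*4).astype(int).reshape(-1,1,2)],False,(0,255,255),1)
    for y in(39,-39): L([(-31,y,0),(31,y,0),(61,y,23),(40,y,53),(31,y,48),(-31,y,48),(-31,y,0)])
    L([(61,39,23),(61,-39,23)]); L([(-31,39,48),(-31,-39,48)])
    L([(4,52,166),(-82.5,52,80),(-82.5,-52,80),(4,-52,166),(4,52,166)],True)
    out.append(im[y0*4:y0*4+500,x0*4:x0*4+400])
cv2.imwrite('pics/ov2.png',np.hstack(out))
E
```

```text
time_s: 11.12
eef_pos: [0.4072, -0.2512, 0.1719]
eef_rot: [-0.086, 0.894, 0.391, 0.199]
wrist_force: [-0.7, 0.4, -3.1]
opening: 0.175
grasp_force: 58.6
lip in bin -0.06678666522980715 3.320827810904259e-06 0.11013274017094749
shift [0.0016, 0.0001, 0.0009] turn [-0.0, -0.0, -0.001] deg 0.1
```

View pics/ov2.png

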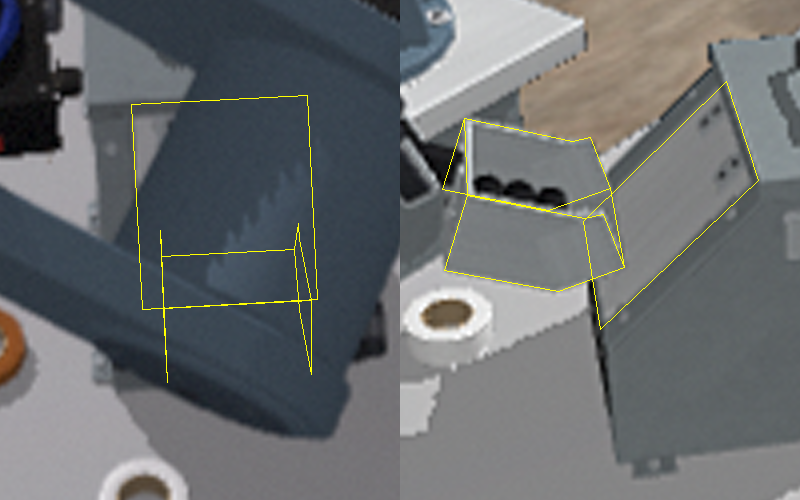

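Run:
```python
from plan import *
for w in [(-65,110,20),(-52,106,24),(-40,101,30),(-33,97,36),(-27,94,42),(-22,91,48),(-19,89,54),(-18,88,60),(-18,88,66),(-18,88,70)]: print(w,end=' '); rel(*tgt(*lip(*w)))
```

```text
(-65, 110, 20) shift [0.0016, 0.0001, 0.0009] turn [-0.0, -0.0, -0.001] deg 0.1
(-52, 106, 24) shift [0.0191, 0.0, 0.0049] turn [-0.0, -0.07, -0.001] deg 4.0
(-40, 101, 30) shift [0.0397, -0.0, 0.0079] turn [-0.0, -0.175, -0.001] deg 10.0
(-33, 97, 36) shift [0.0568, -0.0, 0.0091] turn [-0.0, -0.279, -0.002] deg 16.0
(-27, 94, 42) shift [0.0738, -0.0001, 0.0103] turn [-0.0, -0.384, -0.002] deg 22.0
(-22, 91, 48) shift [0.0904, -0.0001, 0.0124] turn [-0.001, -0.489, -0.002] deg 28.0
(-19, 89, 54) shift [0.1057, -0.0001, 0.0142] turn [-0.001, -0.594, -0.002] deg 34.0
(-18, 88, 60) shift [0.1198, -0.0002, 0.0157] turn [-0.001, -0.698, -0.003] deg 40.0
(-18, 88, 66) shift [0.1332, -0.0002, 0.0173] turn [-0.001, -0.803, -0.003] deg 46.0
(-18, 88, 70) shift [0.1421, -0.0002, 0.0191] turn [-0.001, -0.873, -0.003] deg 50.0
```

```bash
python3 -m jog '[0.01,0,0.003,0,-0.035,0,1, 0.019,0,0.005,0,-0.07,0,1, 0.03,0,0.007,0,-0.12,0,1, 0.04,0,0.008,0,-0.175,0,1, 0.049,0,0.009,0,-0.23,0,1, 0.057,0,0.009,0,-0.28,0,1, 0.066,0,0.01,0,-0.33,0,1, 0.074,0,0.01,0,-0.384,0,1, 0.082,0,0.011,0,-0.44,0,1, 0.09,0,0.012,0,-0.489,0,1, 0.098,0,0.013,0,-0.54,0,1, 0.106,0,0.014,0,-0.594,0,1, 0.113,0,0.015,0,-0.645,0,1, 0.12,0,0.016,0,-0.698,-0.002,1, 0.127,0,0.017,0,-0.75,-0.003,1, 0.133,0,0.017,0,-0.803,-0.003,1, 0.138,0,0.018,0,-0.84,-0.003,1, 0.142,0,0.019,0,-0.873,-0.003,1, 0.142,0,0.019,0,-0.873,-0.003,1, 0.142,0,0.019,0,-0.873,-0.003,1]'
python3 - <<'E'
from plan import *
import cv2
print(cur()[2]['q'].round(2)); rel(*tgt(*lip(-18,88,70)))
w=camera('wrist')['frame'];b=camera('side')['frame'][120:330,190:400,::-1]
cv2.imwrite('pics/pour.png',np.hstack([cv2.resize(w[:,:,::-1],(400,300)),cv2.resize(b,(300,300))]))
E
```

```text
time_s: 13.72
eef_pos: [0.4998, -0.1512, 0.2148]
eef_rot: [0.087, 0.894, 0.392, -0.198]
wrist_force: [-1.3, -1.1, -0.9]
opening: 0.185
grasp_force: 59.7
[-0.3   0.28  1.64 -0.4   1.43  0.54]
shift [0.0001, -0.0001, -0.0001] turn [-0.001, -0.0, 0.001] deg 0.1
```

View pics/pour.png

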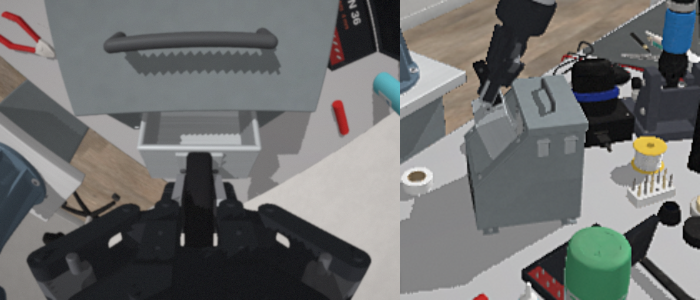

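Run:
```python
from plan import *
for w in [(-18,88,60),(-22,91,48),(-30,96,38),(-42,102,30),(-55,107,24),(-70,112,20),(-100,116,12),(-125,122,0)]: print(w,end=' '); rel(*tgt(*lip(*w)))
p=camera('wrist'); print([(np.round(d['xyz'],3).tolist(),round(d['confidence'],2)) for d in spot_in(p,'cell1')])
```

```text
(-18, 88, 60) shift [-0.0166, -0.0001, 0.0148] turn [-0.001, 0.174, 0.001] deg 10.0
(-22, 91, 48) shift [-0.038, -0.0001, 0.0352] turn [-0.001, 0.384, 0.001] deg 22.0
(-30, 96, 38) shift [-0.0575, -0.0001, 0.0542] turn [-0.001, 0.558, 0.001] deg 32.0
(-42, 102, 30) shift [-0.0764, -0.0001, 0.071] turn [-0.001, 0.698, 0.001] deg 40.0
(-55, 107, 24) shift [-0.0927, -0.0001, 0.0853] turn [-0.001, 0.803, 0.001] deg 46.0
(-70, 112, 20) shift [-0.1093, -0.0001, 0.0961] turn [-0.001, 0.873, 0.002] deg 50.0
(-100, 116, 12) shift [-0.1381, -0.0001, 0.1232] turn [-0.001, 1.012, 0.002] deg 58.0
(-125, 122, 0) shift [-0.1584, -0.0001, 0.1549] turn [-0.0, 1.222, 0.002] deg 70.0
[([0.627, -0.352, 0.018], 0.67)]
```

Only the red look-alike is detected; no cells remain in the scoop. Settling briefly, then withdrawing.

```bash
python3 -m jog '[0,0,0,0,0,0,1, 0,0,0,0,0,0,1, -0.008,0,0.007,0,0.087,0,1, -0.017,0,0.015,0,0.174,0,1, -0.027,0,0.025,0,0.28,0,1, -0.038,0,0.035,0,0.384,0,1, -0.048,0,0.045,0,0.47,0,1, -0.058,0,0.054,0,0.558,0,1, -0.067,0,0.063,0,0.63,0,1, -0.076,0,0.071,0,0.698,0,1, -0.085,0,0.078,0,0.75,0,1, -0.093,0,0.085,0,0.803,0,1, -0.101,0,0.091,0,0.84,0,1, -0.109,0,0.096,0,0.873,0.002,1, -0.124,0,0.11,0,0.94,0.002,1, -0.138,0,0.123,0,1.012,0.002,1, -0.149,0,0.139,0,1.12,0.002,1, -0.158,0,0.155,0,1.222,0.002,1, -0.158,0,0.155,0,1.222,0.002,1, -0.158,0,0.155,0,1.222,0.002,1]'
python3 - <<'E'
from plan import *
from fit import proj
for n in('side','wrist'):
    p=camera(n); print(n,[(np.round(d['xyz'],3).tolist(),round(d['confidence'],2)) for d in spot_in(p,'cell1')])
    if n=='side':
        P,r,o=cur(); t,rt=pickle.load(open('T.pkl','rb')); sr=r*rt.inv(); sp=P-sr.apply(t)
        u=proj(p,sp+sr.apply(np.array([(x,y,10) for x in(-20,0,20) for y in(-20,0,20)])/1e3)).round().astype(int); print([p['frame'][v,x].tolist() for x,v in u])
        # flap plane check: colour along the flap at shut position
        c,s=np.cos(BY),np.sin(BY)
        def bn(x,y,z): return [B[0]+c*x-s*y,B[1]+s*x+c*y,z]
        pts=np.array([bn(-.0825+.0865*f,y,.08+.086*f) for f in(.2,.5,.8) for y in(-.03,0,.03)]); import pickle as k
        A=k.load(open('P0.pkl','rb'))['side']['frame']
        for x,v in proj(p,pts).round().astype(int): print(p['frame'][v,x].tolist(),A[v,x].tolist())
rel(*tgt(*scoopT(S0[0],S0[1],.12,S0[2],0)))
print(cur()[2]['q'].round(2))
E
```

```text
time_s: 16.42
eef_pos: [0.359, -0.3047, 0.1413]
eef_rot: [-0.153, 0.846, 0.371, 0.351]
wrist_force: [0.2, -0.4, -1.3]
opening: 0.178
grasp_force: 60.0
side [([0.632, -0.363, 0.014], 0.93)]
[[117, 119, 121], [119, 122, 125], [146, 151, 152], [118, 121, 124], [119, 122, 124], [145, 150, 153], [120, 125, 127], [120, 124, 125], [131, 137, 139]]
[129, 130, 130] [125, 126, 126]
[127, 128, 129] [124, 124, 126]
[127, 128, 129] [123, 125, 125]
[127, 128, 130] [124, 125, 126]
[125, 125, 125] [122, 123, 122]
[127, 128, 129] [125, 125, 126]
[117, 120, 122] [114, 116, 118]
[127, 127, 128] [124, 124, 124]
[119, 122, 124] [115, 119, 121]
wrist []
shift [0.044, 0.0489, 0.0153] turn [-0.833, -0.001, 0.835] deg 67.6
[-1.36  0.31  1.91  0.62  1.46 -0.86]
```

```bash
python3 -m jog '[0.002,0.003,0.001,-0.04,0,0.04,1, 0.006,0.007,0.002,-0.11,0,0.11,1, 0.011,0.012,0.004,-0.2,0,0.2,1, 0.016,0.017,0.005,-0.3,0,0.3,1, 0.021,0.023,0.007,-0.4,0,0.4,1, 0.026,0.029,0.009,-0.5,0,0.5,1, 0.032,0.035,0.011,-0.6,0,0.6,1, 0.037,0.041,0.013,-0.7,0,0.7,1, 0.041,0.046,0.014,-0.78,0,0.78,1, 0.044,0.049,0.015,-0.833,-0.001,0.835,1, 0.044,0.049,0.015,-0.833,-0.001,0.835,1, 0.044,0.049,0.015,-0.833,-0.001,0.835,1]'
python3 - <<'E'
from plan import *
rel(*tgt(*scoopT(S0[0],S0[1],.12,S0[2],0))); rel(*tgt(*scoopT(S0[0],S0[1],.002,S0[2],0)))
# edge-alignment check of slip: compare rendered scoop silhouette edges against the picture
import cv2
from fit import proj
p=camera('side'); g=cv2.cvtColor(p['frame'],cv2.COLOR_RGB2GRAY).astype(np.float32); G=cv2.GaussianBlur(np.hypot(cv2.Sobel(g,5,1,0),cv2.Sobel(g,5,0,1)),(0,0),1)
P,r,o=cur(); t,rt=pickle.load(open('T.pkl','rb')); sr=r*rt.inv(); sp=P-sr.apply(t)
gr=np.array([-.061,0,.04]); L=[((-31,39,48),(31,39,48)),((31,39,48),(40,39,53)),((-31,-39,48),(31,-39,48)),((-31,39,48),(-31,-39,48)),((61,39,23),(61,-39,23)),((61,39,23),(40,39,53)),((61,-39,23),(40,-39,53))]
X=np.vstack([np.array(a)+np.outer(np.linspace(0,1,40),np.array(b)-a) for a,b in L])/1e3
for d in range(-10,11,2):
    Y=R.from_euler('Y',np.radians(d)).apply(X-gr)+gr; u=proj(p,sp+sr.apply(Y)).astype(np.float32)
    print(d,cv2.remap(G,u[:,0].copy(),u[:,1].copy(),1).mean().round(1),end='; ')
E
```

```text
time_s: 18.12
eef_pos: [0.423, -0.3071, 0.1618]
eef_rot: [0.067, 0.909, -0.163, 0.377]
wrist_force: [0.2, -1.2, -0.2]
opening: 0.183
grasp_force: 59.9
shift [0.0007, -0.0008, 0.0001] turn [-0.001, 0.001, -0.002] deg 0.1
shift [-0.0828, -0.0006, 0.0835] turn [-0.001, 0.001, -0.002] deg 0.1
-10 109.9; -8 122.0; -6 133.4; -4 152.9; -2 168.9; 0 162.5; 2 141.9; 4 118.5; 6 100.2; 8 84.6; 10 69.2;
```

```bash
python3 -m jog '[-0.01,0,0.01,0,0,0,1, -0.03,0,0.03,0,0,0,1, -0.05,0,0.05,0,0,0,1, -0.065,0,0.065,0,0,0,1, -0.075,-0.001,0.075,0,0,-0.002,1, -0.08,-0.001,0.08,0,0,-0.002,1, -0.082,-0.001,0.083,0,0,-0.002,1, -0.083,-0.001,0.084,0,0,-0.002,1, -0.083,-0.001,0.084,0,0,-0.002,1]'
```

```text
time_s: 19.3
eef_pos: [0.424, -0.3067, 0.0437]
eef_rot: [0.067, 0.91, -0.162, 0.377]
wrist_force: [-0.2, 0.9, 0.2]
opening: 0.176
grasp_force: 59.9
```

```bash
python3 -m jog '[-0.0005,0,0.0005,0,0,0,1, -0.001,0,0.001,0,0,0,1, -0.001,0,0.001,0,0,0,1]'
```

```text
time_s: 19.68
eef_pos: [0.4241, -0.3065, 0.0423]
eef_rot: [0.067, 0.91, -0.162, 0.377]
wrist_force: [-0.7, 0.5, 0.5]
opening: 0.177
grasp_force: 60.1
```

```bash
python3 -m jog '[0,0,0,0,0,0,0.75, 0,0,0,0,0,0,0.6, 0,0,0,0,0,0,0.3, 0,0,0,0,0,0,0, 0,0,0,0,0,0,0, 0,0,0,0,0,0,0, 0,0,-0.02,0,0,0,0, 0,0,-0.05,0,0,0,0, 0,0,-0.08,0,0,0,0, 0,0,-0.1,0,0,0,0, 0.04,0,-0.14,0,0,0,0, 0.06,0,-0.16,0,0,0,0, 0.06,0,-0.16,0,0,0,0, 0.06,0,-0.16,0,0,0,0]'
python3 - <<'E'
from plan import *
import cv2
from fit import proj,tf
from scipy.optimize import minimize
P={n:camera(n) for n in('scene','side')}; A=pickle.load(open('P0.pkl','rb'))
for n,p in P.items():
    for t in ['scoop','cell1','foil_tape','kapton_roll','cutters','solder_reel']:
        print(n,t,[(np.round(d['xyz'],3).tolist(),round(d['confidence'],2)) for d in spot_in(p,t)[:2]])
L=[((-31,39,48),(31,39,48)),((31,39,48),(40,39,53)),((-31,-39,48),(31,-39,48)),((-31,39,48),(-31,-39,48)),((61,39,23),(61,-39,23)),((61,39,23),(40,39,53)),((61,-39,23),(40,-39,53))]
X=np.vstack([np.array(a)+np.outer(np.linspace(0,1,40),np.array(b)-a) for a,b in L])/1e3
def score(p,v):
    g=cv2.cvtColor(p['frame'],cv2.COLOR_RGB2GRAY).astype(np.float32); G=cv2.GaussianBlur(np.hypot(cv2.Sobel(g,5,1,0),cv2.Sobel(g,5,0,1)),(0,0),1.5)
    u=proj(p,tf(v,X)).astype(np.float32); return cv2.remap(G,u[:,0].copy(),u[:,1].copy(),1).mean()
for Q in (A,P):
    m=minimize(lambda d:-score(Q['side'],np.array(S0)+d*[.005,.005,.05]),[0,0,0],method='Nelder-Mead',options={'initial_simplex':[[0,0,0],[1,0,0],[0,1,0],[0,0,1]]}); print((np.array(S0)+m.x*[.005,.005,.05]).round(4),m.fun)
E
```

```text
time_s: 21.42
eef_pos: [0.3576, -0.2814, 0.197]
eef_rot: [0.067, 0.91, -0.162, 0.376]
wrist_force: [-0.5, 0.2, -0.6]
opening: 1.002
grasp_force: 0.0
scene scoop [([0.492, -0.326, 0.021], 0.8)]
scene cell1 []
scene foil_tape []
scene kapton_roll []
scene cutters []
scene solder_reel []
side scoop [([0.479, -0.321, 0.018], 0.63)]
side cell1 [([0.635, -0.363, 0.016], 0.58)]
side foil_tape [([0.38, -0.207, 0.018], 0.58)]
side kapton_roll []
side cutters []
side solder_reel [([0.659, 0.073, 0.032], 0.62), ([0.478, -0.321, 0.018], 0.5)]
[ 0.4814 -0.3282 -0.3061] -126.01560974121094
[ 0.483  -0.3277 -0.3177] -114.89308166503906
```

The scoop is back within about 2 mm of where it stood, upright, with the cells in the bin and the flap shut.

```bash
python3 -c "
from bench import *
print(hand_in())"
```

```text
the job is handed in; nothing more can be done
None
```

I tipped the three cells through the flap into the bin, and I've handed the job in. The scoop then looked empty and the flap shut in the camera images. The scoop is back down upright, about 2 mm from where it stood. I did not re-check the kapton roll and cutters at the end, because neither showed in the last pictures.

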